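Pin the mounting plate, then hold the spring punch on its scribed cross

ROBOT

A 6-joint arm with a two-finger parallel gripper is mounted at the origin on a cart in front of the work surface, level with it; the furniture and walls round the work are solid. World frame = base frame: x ahead of the robot, y to its left, z up, the work surface at z = 0. Lengths are in mm, angles in rad, forces in N, time in s.
With the tool pointing down it reaches from about 350 to 875 mm from the base axis. Payload 4.2 kg.
Tool frame: the origin (TCP) lies at the very end of the fingers, on their centre line; the grasp point (between the pads) lies 19 mm behind it; z points along the fingers, y is the line along which they close (so a half turn about z gives the same grasp; the last joint's range is limited). The gripper opens to 85 mm and grips with 20 to 120 N. Pads are 22 mm wide; open, the fingers measure 114 mm over their backs; the gripper's body (76 mm by 85 mm) begins 54 mm behind the grasp point. The pads swing forward as they close: fully open they stand 13 mm farther back than shut.
Start: joints at [1.399, 0.385, 0.008, 0, -1.194, -0.259], TCP at [260.965, 567.888, 231.312] pointing down, gripper open.
Joint ranges: [-3.14, 3.14], [-1.21, 2.06], [-1.07, 1.41], [-3.16, 2.05], [-2.99, -0.16], [-3.1, 3.1]. Speed limits (rad/s): [2.79, 2.79, 3.14, 3.14, 3.14, 3.14].

INTERFACE

Orientations are given as a unit quaternion [x, y, z, w].
In Python, from bench import read_state, get_image, camera_model, job_done gives the robot as it stands.
- The arm moves only by the shell command python3 -m handwheel 'ROWS'. ROWS is JSON, a list of rows, each a list of 7 numbers: the shift along the tool's x, y, z in m, then the turn, a rotation vector about the tool's x, y, z in rad, then the gripper's target within -1 to 1 (fully open at 1, half-way at 0, shut at -1). In form: [[dx, dy, dz, wx, wy, wz, jaw], ...]. A call has 1 to 10 rows; each row is the pose to reach, as a shift and turn from the pose commanded when the call began, along the tool's axes at that moment; what a row does not reach only later rows make up. A row lasts 1/8 s, in which the tool goes at most 62.5 mm and 10.7 degrees, less where a joint would pass 70% of its speed; a pose out of reach is approached as far as the arm can. A call with a gripper value outside its range is refused whole. The fingers move at their own pace and stop on an object; the grip force is fixed at half the most. Time passes only in rows, so rows that repeat a pose let the fingers close. It gives the time, the measured TCP pose, the force, the opening and the grip force at its end, in the units of the state.
- read_state(): the state, without advancing time (a new reading comes with each control period).
- get_image(name): name is "scene" or "top" or "wrist"; returns (picture, depth): 384x512x3 uint8, blue, green, red; 384x512 float32, mm along the optical axis (not along the pixel's ray), 0 where there is no reading.
- camera_model(name): a dict with "K" (3x3 intrinsics, pixels), "dist" ([k1, k2, p1, p2, k3] as OpenCV has them; the pictures are not rectified), "rvec" (rotation vector, rad) and "tvec" (3), from world to camera coordinates, as OpenCV has them; the wrist camera has in their place "hand_eye" (4x4, takes a point from camera to tool coordinates, whose origin is the TCP and whose axes are the flange's). Camera axes: x right, y down, z forward; pixel columns grow to the right and rows downward; lengths in mm; the calibration is good to about 2 mm. A picture is of the moment at which its call begins: read the wrist's pose just before it. camera_model takes no time and is no camera call.
- job_done(): hands the job in; it is judged then, once.
The state is a dict: "clock": time; "joints": joint angles; "joint_vel": joint speeds; "joint_efforts": joint torques, N m; "position": TCP position; "ee_rot": TCP orientation; "contact_force": force on the tool from outside, world axes, zero at the start; "wrist_torque": the same for the moment, N m; "gripper_width": finger opening in mm; "grasp_force": force on a finger pad.
Only numpy, scipy, OpenCV 4.12 (cv2) and the standard library are available. Lean on these libraries where they do the work, as an engineer would, in place of code of your own. Each camera call takes 0.05 s, during which the arm holds its last target. There are 200 camera calls.

TASK

Pin the aluminium plate to its wooden backing block by dropping the two steel pins, one at a time, into the bores that fit them: the thick pin in the wide bore and the thin pin in the narrow bore, each all the way down and let go. Then draw the spring punch up out of its stand and hold it upright with its point on the centre of the cross scribed on the plate, pressing gently so that the sprung point goes in about half of its travel, never hard. Finish like that, still gripping the punch and pressing it on the cross, and leave the other tools where they lie.

Things in the scene. Friction and masses are not known exactly. Their poses are not given: they have to be found in the camera images.
- workpiece: Fixed: brown wooden backing block 120 (own x) x 190 (own y) x 36 mm with an aluminium plate 100x170x4 mm centred on it; the plate's top is 40 mm above the bench. Two blind bores go down through both, 30 mm deep from the plate's top (bottom 10 mm above the bench). Origin: centre of the underside; z up; turned about z from job to job.
- thick_bore (a point): Centre of the mouth of the wide bore, 20.5 mm in diameter, at the plate's top; at own x -20, y +60 mm of the workpiece.
- thin_bore (a point): Centre of the mouth of the narrow bore, 14.5 mm in diameter, at the plate's top; at own x +20, y -60 mm of the workpiece.
- mark_centre (a point): Crossing point of the two dark scribed lines, each 26 mm long, on the plate's top between the two bores; it differs from job to job. The two small round screw heads at plate corners are not the mark.
- thick_pin: Thick plain steel pin, 18 mm in diameter, 70 mm long, about 120 g, loose, standing upright on the bench. Origin: centre of its foot (chamfered); z along it to its top.
- thick_pin_centre (a point): Centre of the thick pin, 35 mm above its foot; z along the pin.
- thick_pin_foot (a point): Centre of the thick pin's lower end face. Fully home it is 10 mm above the bench, and 40 mm of the pin stand out above the plate.
- thin_pin: Thin plain steel pin, 12 mm in diameter, 70 mm long, about 60 g, loose, standing upright on the bench. Origin: centre of its foot (chamfered); z along it to its top.
- thin_pin_centre (a point): Centre of the thin pin, 35 mm above its foot; z along the pin.
- thin_pin_foot (a point): Centre of the thin pin's lower end face. Fully home it is 10 mm above the bench, and 40 mm of the pin stand out above the plate.
- stand: Fixed dark wooden punch stand: a block 70 x 70 mm, 60 mm high, on a foot 90 x 90 x 8 mm, with a 22 mm bore in its top in which the punch hangs upright. Origin: centre of the underside.
- punch: Spring punch, loose, 165 g: square wooden handle 26x26 mm, 68 mm long, round brass cap (7 mm) on top; below the handle a steel nose of 16 mm diameter, 25 mm long, then the sprung point, 22 mm. It starts upright in the stand, the handle resting on the stand's top, nose and point in the bore: draw it straight up. Origin: centre of the handle's lower end; z up the handle; x, y square to its flat sides.
- punch_grip (a point): Centre of the punch's square handle, 35 mm above its lower end, 82 mm above the tip when the point is out; axes as the punch.
- punch_tip (a point): The very tip of the punch's point (it moves with the point).
- punch_point (a joint): How far the sprung point is pushed into the nose, in m: 0 = fully out, 0.012 = fully in (hard stop). The spring pushes back with about 0.5 N when out and 0.45 N per mm (about 3 N at half travel, 6 N at the stop).
- hex_keys: Bystander: folding hex key set, 26x91x43 mm, leave it.
- screwdriver_b: Bystander: screwdriver, 30x197x29 mm, leave it.
- sanding_block: Bystander: wooden sanding block, 64x106x30 mm, leave it.
- spring_clamp_b: Bystander: spring clamp, 79x147x20 mm, leave it.
- calliper: Bystander: calliper, 72x235x12 mm, leave it.
Things that resemble listed ones, but are neither listed nor needed, are in the scene too. Leave any purple look-alike of the punch alone.

How it is judged:
By the outcome, as a careful person would: the job done as asked, in the order asked, and still so for the second after the job is handed in, while the arm keeps its last pose, push and grip.
It also fails if it takes over 72 s, if anything falls off the work surface, if the arm or the gripper's body presses on something with over 40 N, if the wrist force passes 120 N, or if a joint passes its speed limit or range.

## Working session

There is one attempt and no reset: what is moved stays moved. The work goes in short steps, Python scripts to look and compute and a shell command to move; the robot and the scene stay as the last step left them, time stands still between calls to the robot, and variables do not carry over. Pictures are saved under pics/ and viewed, at most 10 in all, crops included, and the job is handed in when it is done.

```bash
ls; mkdir -p pics; python3 - <<'E'
from bench import *
import cv2,numpy as np
s=read_state();print(s)
for n in("top","scene"):
    im,d=get_image(n);cv2.imwrite(f"pics/{n}0.png",im);np.savez(f"pics/{n}0.npz",im=im,d=d)
    m=camera_model(n);print(n,m)
print(camera_model("wrist"))
E
```

```text
pics
{'clock': 0.0, 'joints': array([ 1.39860646e+00,  3.85571247e-01,  6.61159213e-03, -4.89753391e-04,
       -1.19398782e+00, -2.58574957e-01]), 'joint_vel': array([-1.41297851e-03, -4.21602797e-05,  1.44780080e-03,  9.36013124e-04,
        9.99096174e-05, -4.56315300e-04]), 'joint_efforts': array([ 2.29902862e-04, -3.92286658e+01,  1.88393962e+01,  4.18612674e+00,
       -4.66674988e-03,  1.98013637e-06]), 'position': array([260.73390718, 567.37249753, 230.20851226]), 'ee_rot': array([ 9.76874832e-01, -2.13809152e-01, -1.80945406e-04,  1.08439828e-03]), 'contact_force': array([ 0.09631299, -0.02148007, -0.98201577]), 'wrist_torque': array([ 0.05456712,  0.0054029 , -0.0183121 ]), 'grasp_force': 0.0, 'gripper_width': 84.99153759120374}
top {'K': array([[424.49148289,   0.        , 256.49526447],
       [  0.        , 424.49148289, 194.44157408],
       [  0.        ,   0.        ,   1.        ]]), 'dist': array([-0.10353698,  0.        ,  0.        ,  0.        ,  0.        ]), 'rvec': array([ 2.18012214, -2.02875373,  0.21849541]), 'tvec': array([ 135.09762301,  529.38916425, 130
[... 277 characters left out ...]
[ 2.17958782, -0.77101238,  0.34173029]), 'tvec': array([-278.82334773,  358.28036399,  790.18911509])}
{'K': array([[286.83085693,   0.        , 258.41419479],
       [  0.        , 286.83085693, 194.99016575],
       [  0.        ,   0.        ,   1.        ]]), 'dist': array([-0.00618254,  0.        ,  0.        ,  0.        ,  0.        ]), 'hand_eye': array([[-7.09652655e-04, -9.57906553e-01, -2.87079314e-01,
         7.29082055e+01],
       [ 9.99999745e-01, -7.01829791e-04, -1.30156082e-04,
         5.22028195e-01],
       [-7.68034510e-05, -2.87079333e-01,  9.57906807e-01,
        -1.43319577e+02],
       [ 0.00000000e+00,  0.00000000e+00,  0.00000000e+00,
         1.00000000e+00]])}
```

View pics/top0.png

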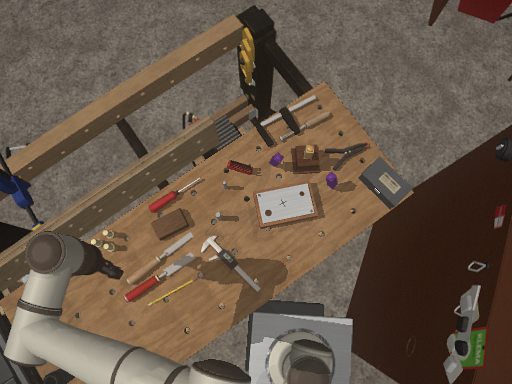

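View pics/scene0.png

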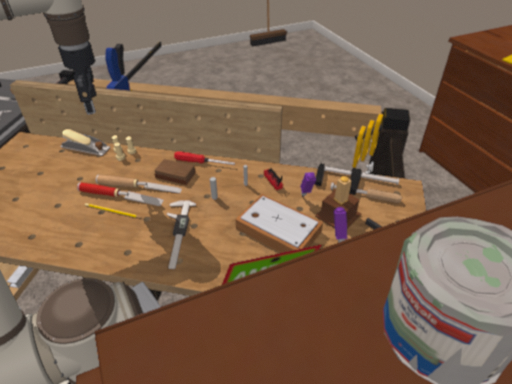

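The top view shows the plate at (285,203) with its cross near (283,203). There are two pins, at (225,184) and (219,216), and the punch with a brass cap stands in its stand at (309,150). Purple look-alikes at (277,159) and (331,180) don't fit: they are purple and not in the stand. The scene view has the thicker pin at (213,188), the thinner at (245,175), and the punch at (343,188).

```bash
cat > h.py <<'E'
from bench import *
import cv2,numpy as np
from scipy.spatial.transform import Rotation as R
def pose(): 
    s=read_state();return R.from_quat(s["ee_rot"]).as_matrix(),s["position"],s
def extr(n,T=None):
    m=camera_model(n)
    if n=="wrist":
        r,p=T;H=m["hand_eye"];Rc=r@H[:3,:3];return m,Rc,r@H[:3,3]+p
    Rw=cv2.Rodrigues(m["rvec"])[0];return m,Rw.T,-Rw.T@m["tvec"]
def cast(n,px,z,T=None):
    m,Rc,c=extr(n,T)
    q=cv2.undistortPoints(np.float64(px).reshape(-1,1,2),m["K"],m["dist"])[:,0]
    d=np.c_[q,np.ones(len(q))]@Rc.T
    return c+d*((z-c[2])/d[:,2])[:,None]
def proj(n,P,T=None):
    m,Rc,c=extr(n,T);P=(np.float64(P).reshape(-1,3)-c)@Rc
    return cv2.projectPoints(P,np.zeros(3),np.zeros(3),m["K"],m["dist"])[0][:,0]
def snap(n,f):
    r,p,s=pose();im,d=get_image(n);np.savez(f"pics/{f}.npz",im=im,d=d,r=r,p=p);cv2.imwrite(f"pics/{f}.png",im);return im,d,(r,p)
def load(f):
    z=np.load(f"pics/{f}.npz");return z["im"],z["d"],((z["r"],z["p"]) if "r" in z else None)
def tooldelta(target,T): return T[0].T@(np.array(target)-T[1])
E
python3 - <<'E'
from h import *
im,d,_=load("top0")
for nm,px,z in [("cross",(283,203),40),("plateC",(286,203),40),("pinA",(225,183),70),("pinB",(218,215),70),("punchcap",(309,149),135),("purple1",(277,159),40),("purple2",(331,180),40)]:
    P=cast("top",[px],z)[0];print(nm,P.round(),np.hypot(*P[:2]).round(),d[px[1],px[0]])
a=cv2.resize(im[125:235,195:355],None,fx=5,fy=5,interpolation=cv2.INTER_CUBIC);cv2.imwrite("pics/topc.png",a)
E
```

```text
cross [500.  86.  40.] 507.0 1364.9373
plateC [501.  76.  40.] 506.0 1369.4496
pinA [545. 275.  70.] 611.0 1353.6382
pinB [441. 288.  70.] 527.0 1333.2946
punchcap [656.  20. 135.] 657.0 1310.03
purple1 [646. 114.  40.] 656.0 1323.7933
purple2 [588. -67.  40.] 592.0 1311.5583
```

View pics/topc.png

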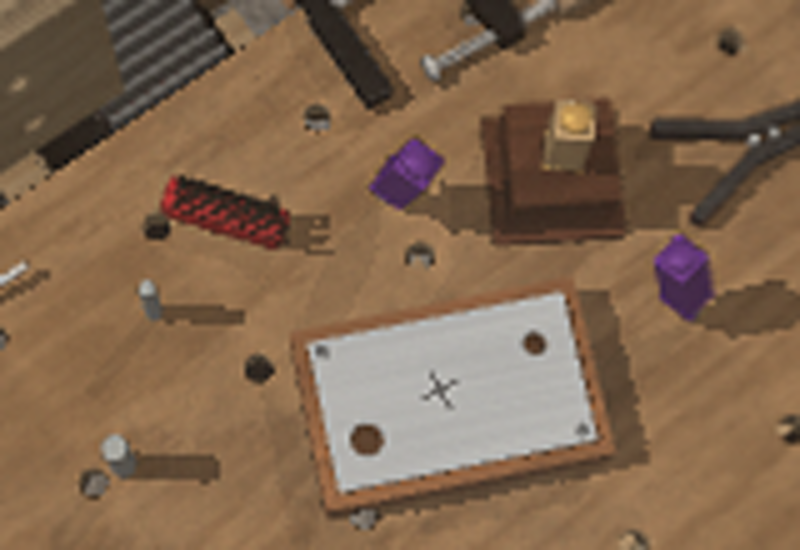

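The crop confirms the candidates. The thick pin's top is at (218,214) and the thin pin's at (224.6,182.4). The wide bore is at (268.4,212.6), the narrow bore at (302,193.6) and the cross at (283,202.8). The screw heads at (259,195) and (311,211) are not the mark. The punch is the wooden-handled, brass-capped one in the stand, cap at (310,148.6).

```bash
python3 - <<'E'
from h import *
r,p,s=pose();T=(r,p)
P={}
for nm,px,z in [("thick",(218,213.8),70),("thin",(224.6,182.4),70),("wbore",(268.4,212.6),40),("nbore",(302,193.6),40),("cross",(283,202.8),40),("cap",(310,148.6),135),("pur1",(279,155),100),("pur2",(331,174),100)]:
    P[nm]=cast("top",[px],z)[0];print(nm,P[nm].round(1),"delta",tooldelta(P[nm],T).round(0))
v=P["nbore"]-P["wbore"];print(np.linalg.norm(v), "yaw",np.degrees(np.arctan2(v[1],v[0])-np.arctan2(-120,40)))
print(proj("wrist",[P["thick"],P["thin"]],T))
# cross-check with scene camera
print(proj("scene",[P["thick"],P["thin"],P["cap"],P["cross"]]).round())
print(r.round(3))
E
```

```text
thick [444.7 288.6  70. ] delta [284. 176. 161.]
thin [547.3 276.8  70. ] delta [382. 144. 161.]
wbore [465.2 130.6  40. ] delta [368. 311. 191.]
nbore [535.3  26.   40. ] delta [476. 377. 191.]
cross [500.6  85.7  40. ] delta [419. 337. 191.]
cap [657.9  17.1 135. ] delta [591. 334.  96.]
pur1 [641.3 110.3 100. ] delta [537. 256. 131.]
pur2 [591.2 -56.4 100. ] delta [561. 428. 131.]
125.98966901142607 yaw 15.396913284851887
[[ 473.61402197 -159.83651697]
 [ 456.19649317 -334.1119687 ]]
[[214. 178.]
 [246. 166.]
 [345. 178.]
 [278. 218.]]
[[ 0.909 -0.418 -0.001]
 [-0.418 -0.909 -0.002]
 [ 0.     0.002 -1.   ]]
```

```bash
python3 -m handwheel '[[0.04,0.025,0.01,0,0,0,1],[0.09,0.055,0.02,0,0,0,1],[0.14,0.085,0.03,0,0,0,1],[0.19,0.118,0.05,0,0,0,1],[0.24,0.15,0.07,0,0,0,1],[0.27,0.168,0.08,0,0,0,1],[0.284,0.176,0.08,0,0,0,1],[0.284,0.176,0.08,0,0,0,1],[0.284,0.176,0.08,0,0,0,1]]'; python3 - <<'E'
from h import *
im,d,T=snap("wrist","w1");print(T[1])
print(proj("wrist",[[444.7,288.6,70],[444.7,288.6,0],[547.3,276.8,70]],T))
E
```

```text
clock: 1.23
position: [445.4, 290.5, 151.8]
ee_rot: [0.977, -0.213, 0.0, -0.001]
contact_force: [-0.7, 0.3, 0.4]
gripper_width: 85.2
grasp_force: 0.0
[445.42723729 290.53622802 151.80469098]
[[260.45258923 201.16989986]
 [260.08049664 180.84087742]
 [216.63082738  72.72295795]]
```

View pics/w1.png

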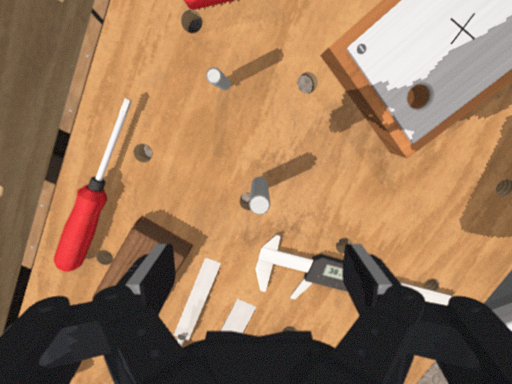

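The wrist view shows the thick pin's top at about (260,204), the thin pin's at (214,75), the wide bore at (419,96) and the cross at (463,29).

```bash
cat >> h.py <<'E'
def top_xy(f,n,guess,zt,rad=18):
    "mean world xy of pixels whose depth puts them near height zt, near guess"
    im,d,T=load(f);m,Rc,c=extr(n,T)
    v,u=np.nonzero(d>0);q=cv2.undistortPoints(np.float64(np.c_[u,v]).reshape(-1,1,2),m["K"],m["dist"])[:,0]
    W=(np.c_[q,np.ones(len(q))]*d[v,u][:,None])@Rc.T+c
    k=(abs(W[:,2]-zt)<4)&(np.hypot(*(W[:,:2]-np.array(guess)[:2]).T)<rad)
    px=np.c_[u,v][k]
    (cx,cy),r0=cv2.minEnclosingCircle(px.astype(np.float32))
    return W[k].mean(0).round(1),k.sum(),(cx,cy),cast(n,[(cx,cy)],zt,T)[0].round(1)
E
python3 - <<'E'
from h import *
im,d,T=load("w1")
a=top_xy("w1","wrist",(444,288),70);print(a)
print(top_xy("w1","wrist",(547,277),70))
def dark(px,h=22,thr=90):
    x,y=px;g=cv2.cvtColor(im,cv2.COLOR_BGR2GRAY)[y-h:y+h,x-h:x+h];m=(g<thr).astype(np.uint8)
    n,l,s,c=cv2.connectedComponentsWithStats(m);i=1+np.argmax(s[1:,4]);return c[i]+[x-h,y-h],s[i]
b,sb=dark((419,97));print(b,sb,cast("wrist",[b],40,T)[0].round(1))
print("cross",cast("wrist",[(463,29)],40,T)[0].round(1))
print("delta",tooldelta([*a[3][:2],39],T).round(1))
E
```

```text
(array([443.8, 290.1,  70.2]), np.int64(353), (259.3358154296875, 202.67910766601562), array([443.9, 290. ,  70. ]))
(array([546.1, 279.6,  70.2]), np.int64(225), (214.0, 76.0), array([546.1, 279.6,  70. ]))
[419.76056338  95.87323944] [ 13  10  20  24 355] [464.7 131.7  40. ]
cross [499.4  86.5  40. ]
delta [ -1.2   1.3 112.8]
```

```bash
python3 -m handwheel '[[-0.001,0.001,0.05,0,0,0,1],[-0.001,0.001,0.09,0,0,0,1],[-0.001,0.001,0.112,0,0,0,1],[-0.001,0.001,0.112,0,0,0,1],[-0.001,0.001,0.112,0,0,0,-1],[-0.001,0.001,0.112,0,0,0,-1],[-0.001,0.001,0.112,0,0,0,-1],[-0.001,0.001,0.112,0,0,0,-1],[-0.001,0.001,0.112,0,0,0,-1],[-0.001,0.001,0.112,0,0,0,-1]]'
```

```text
clock: 2.52
position: [444.5, 289.1, 40.1]
ee_rot: [0.977, -0.214, 0.0, -0.0]
contact_force: [-1.1, -0.3, 6.1]
gripper_width: 16.4
grasp_force: 58.6
```

```bash
python3 -m handwheel '[[0,0,-0.03,0,0,0,-1],[0,0,-0.055,0,0,0,-1],[0.02,0.03,-0.055,0,0,0,-1],[0.045,0.07,-0.055,0,0,0,-1],[0.07,0.11,-0.055,0,0,0,-1],[0.082,0.13,-0.055,0,0,0,-1],[0.085,0.135,-0.055,0,0,0,-1],[0.085,0.135,-0.055,0,0,0,-1],[0.085,0.135,-0.055,0,0,0,-1]]'; python3 - <<'E'
from h import *
im,d,T=snap("wrist","w2");im2,_,_=snap("scene","s2")
a=im[110:270,180:340];b=im2[150:260,220:330]
cv2.imwrite("pics/c2.png",np.hstack([cv2.resize(a,(400,400)),cv2.resize(b,(400,400))]))
E
```

```text
clock: 3.65
position: [465.2, 131.5, 94.2]
ee_rot: [0.977, -0.213, 0.0, -0.0]
contact_force: [0.7, -0.3, -1.5]
gripper_width: 16.5
grasp_force: 58.8
```

View pics/c2.png

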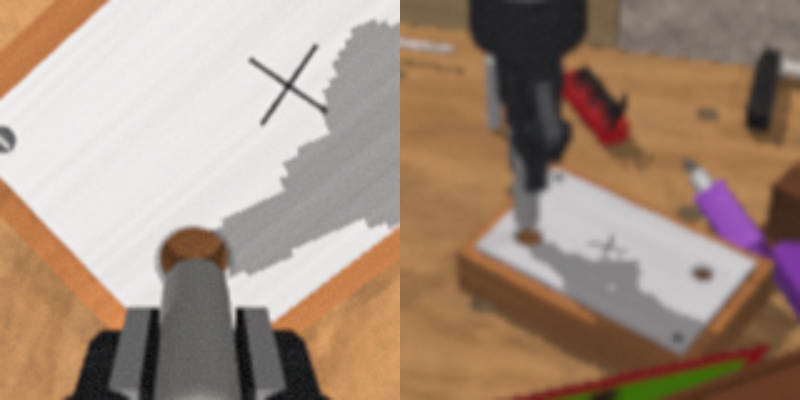

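The wrist crop shows the pin upright in the jaws, just behind the wide bore's mouth in view: bore at crop (194,228 top edge), pin's far foot edge at (196,262). The scene crop shows it directly over the wide bore.

```bash
python3 - <<'E'
from h import *
im,d,T=load("w2")
f=cast("wrist",[(258.4,214.8)],54.1,T)[0]; b=cast("wrist",[(257.6,201.2)],40,T)[0]; l=cast("wrist",[(180+158*.4,212),(180+229*.4,212)],40,T)
bc=l.mean(0)
print("pin centre tool", T[0].T@(f-T[1])-[9,0,0]); print("bore centre tool",T[0].T@(b-T[1])-[10.25,0,0],T[0].T@(bc-T[1]))
print("cross",cast("wrist",[(180+288*.4,110+86*.4)],40,T)[0])
E
```

```text
pin centre tool [-5.17761394  0.47563024 40.14607351]
bore centre tool [-1.24359408 -0.09921661 54.24674517] [ 0.69863267 -0.25845094 54.24594142]
cross [499.72384037  87.49311711  40.        ]
```

```bash
python3 - <<'E'
from h import *
im,d,T=load("w2")
print(im[195:236:1,258].tolist()); print(d[195:236,258].round(0).tolist())
m,Rc,c=extr("wrist",T)
# pin axis front line: points on pin near surface
for v in range(212,250,4):
    q=cv2.undistortPoints(np.float64([[[258,v]]]),m["K"],m["dist"])[0,0];w=Rc@(np.r_[q,1]*d[v,258])+c
    print(v,(T[0].T@(w-T[1])).round(1),w[2].round(1))
cv2.imwrite("pics/c3.png",cv2.resize(im[185:265,210:310],None,fx=8,fy=7.5,interpolation=cv2.INTER_CUBIC)[:600,:800])
E
```

```text
[[229, 228, 231], [228, 228, 232], [230, 230, 232], [232, 231, 235], [220, 221, 226], [168, 176, 188], [91, 110, 138], [42, 75, 114], [45, 72, 117], [43, 77, 119], [46, 78, 121], [46, 75, 119], [44, 75, 119], [53, 83, 123], [45, 79, 124], [52, 85, 128], [54, 87, 130], [65, 89, 125], [79, 91, 112], [95, 95, 100], [98, 102, 103], [96, 99, 104], [94, 99, 100], [97, 99, 99], [88, 96, 96], [97, 99, 101], [96, 102, 101], [93, 97, 99], [99, 102, 100], [91, 96, 101], [95, 100, 100], [96, 98, 99], [90, 95, 96], [93, 98, 99], [95, 98, 102], [98, 98, 100], [95, 99, 99], [95, 98, 98], [92, 98, 100], [96, 97, 100], [93, 94, 97]]
[206.0, 206.0, 207.0, 207.0, 207.0, 238.0, 238.0, 239.0, 238.0, 238.0, 238.0, 239.0, 239.0, 239.0, 240.0, 242.0, 240.0, 241.0, 190.0, 189.0, 186.0, 184.0, 182.0, 181.0, 179.0, 178.0, 176.0, 176.0, 173.0, 173.0, 170.0, 168.0, 168.0, 166.0, 165.0, 163.0, 162.0, 161.0, 159.0, 156.0, 156.0]
212 [-9.8  0.1 83.1] 11.2
216 [ 7.2  0.2 29. ] 65.3
220 [ 7.   0.2 22.6] 71.7
224 [ 6.7  0.2 16.9] 77.3
228 [ 7.   0.2 10.2] 84.1
232 [7.  0.3 4.6] 89.7
236 [ 7.   0.3 -0.8] 95.1
240 [ 7.   0.3 -5.8] 100.1
244 [  7.3   0.3 -11. ] 105.3
248 [  7.3   0.3 -15.5] 109.7
```

```bash
python3 -m handwheel '[[0.001,0,0,0,0,0,-1],[0.001,0,0.008,0,0,0,-1],[0.001,0,0.016,0,0,0,-1],[0.001,0,0.024,0,0,0,-1],[0.001,0,0.030,0,0,0,-1],[0.001,0,0.030,0,0,0,-1]]'
```

```text
clock: 4.5
position: [466.0, 130.3, 63.8]
ee_rot: [0.977, -0.214, -0.0, 0.0]
contact_force: [0.2, 0.0, -0.8]
gripper_width: 16.3
grasp_force: 58.8
```

```bash
python3 -m handwheel '[[0,0,0.006,0,0,0,-1],[0,0,0.012,0,0,0,-1],[0,0,0.012,0,0,0,-1],[0,0,0.012,0,0,0,0],[0,0,0.012,0,0,0,1],[0,0,0.012,0,0,0,1],[0,0,0.012,0,0,0,1]]'
```

```text
clock: 5.38
position: [465.9, 130.3, 52.4]
ee_rot: [0.977, -0.214, 0.0, -0.0]
contact_force: [-0.3, -0.3, 0.0]
gripper_width: 84.9
grasp_force: 0.0
```

```bash
python3 -m handwheel '[[0,0,-0.04,0,0,0,1],[0,0,-0.075,0,0,0,1],[0.003,-0.04,-0.08,0,0,0,1],[0.005,-0.09,-0.08,0,0,0,1],[0.008,-0.14,-0.08,0,0,0,1],[0.01,-0.165,-0.08,0,0,0,1],[0.01,-0.169,-0.08,0,0,0,1],[0.01,-0.169,-0.08,0,0,0,1],[0.01,-0.169,-0.08,0,0,0,1]]'; python3 - <<'E'
from h import *
im,d,T=snap("wrist","w3");snap("scene","s3");snap("top","t3")
a=top_xy("w3","wrist",(546,279.6),70);print(a);print("delta",tooldelta([*a[3][:2],40],T).round(1))
for n,f in(("wrist","w3"),("scene","s3"),("top","t3")):
    try: print(n,top_xy(f,n,(465,131),80,rad=14))
    except Exception as e: print(n,"none")
cv2.imwrite("pics/s3c.png",cv2.resize(load("s3")[0][140:260,190:350],None,fx=4,fy=4))
E
```

```text
clock: 6.5
position: [545.1, 278.6, 132.4]
ee_rot: [0.977, -0.214, -0.0, 0.0]
contact_force: [-0.5, 0.3, 0.2]
gripper_width: 85.4
grasp_force: 0.0
(array([547.9, 279.2,  69.9]), np.int64(188), (255.5, 206.0), array([548.1, 279.1,  70. ]))
delta [ 2.6 -1.7 92.4]
wrist (array([466.4, 133.3,  79.9]), np.int64(486), (480.0, 226.0), array([467.4, 133.4,  80. ]))
scene (array([463.8, 131.3,  77.7]), np.int64(24), (255.0294189453125, 203.6764678955078), array([462.5, 130.4,  80. ]))
top (array([465.3, 131.7,  79.1]), np.int64(19), (268.25, 210.75), array([464. , 132.2,  80. ]))
```

View pics/s3c.png

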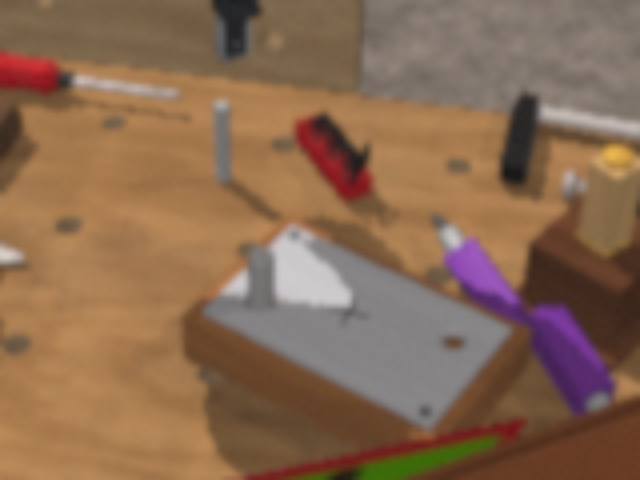

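The scene crop shows the thick pin home in the wide bore at crop (260,275), its top at about 80 mm in the depth. The thin pin is still standing at (222,140). Both purple look-alikes have toppled by themselves, since I was nowhere near them.

```bash
python3 -m handwheel '[[0.002,-0.0015,0.045,0,0,0,1],[0.002,-0.0015,0.08,0,0,0,1],[0.002,-0.0015,0.092,0,0,0,1],[0.002,-0.0015,0.092,0,0,0,1],[0.002,-0.0015,0.092,0,0,0,-1],[0.002,-0.0015,0.092,0,0,0,-1],[0.002,-0.0015,0.092,0,0,0,-1],[0.002,-0.0015,0.092,0,0,0,-1],[0.002,-0.0015,0.092,0,0,0,-1],[0.002,-0.0015,0.092,0,0,0,-1]]'; python3 - <<'E'
from h import *
im,d,T=load("t3")
P=read_state()["position"]
for nb in ((535.3,26),): print(((np.array(nb)-P[:2])), pose()[0].T@np.r_[np.array(nb)-P[:2],0])
cv2.imwrite("pics/t3c.png",cv2.resize(im[125:235,195:355],None,fx=5,fy=5,interpolation=cv2.INTER_CUBIC))
E
```

```text
clock: 7.9
position: [548.2, 280.3, 40.8]
ee_rot: [0.977, -0.214, 0.0, -0.0]
contact_force: [-0.5, 0.1, 3.6]
gripper_width: 9.8
grasp_force: 58.5
[ -12.92403084 -254.27396099] [ 9.43841378e+01  2.36461226e+02 -2.84451321e-02]
```

View pics/t3c.png

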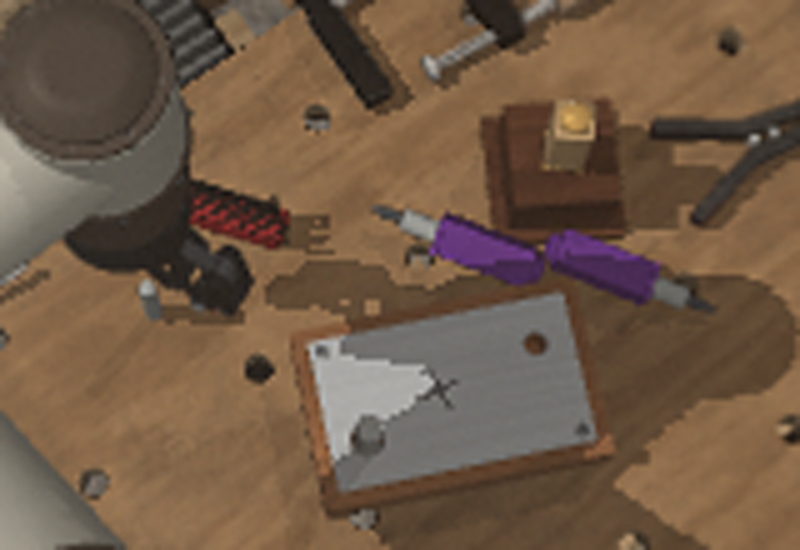

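The thick pin is home. The purple punches lie flat near the stand and low, out of my way. On to the narrow bore.

```bash
python3 -m handwheel '[[0,0,-0.03,0,0,0,-1],[0,0,-0.055,0,0,0,-1],[0.02,0.05,-0.055,0,0,0,-1],[0.042,0.105,-0.055,0,0,0,-1],[0.064,0.16,-0.055,0,0,0,-1],[0.084,0.21,-0.055,0,0,0,-1],[0.092,0.23,-0.055,0,0,0,-1],[0.094,0.236,-0.055,0,0,0,-1],[0.094,0.236,-0.055,0,0,0,-1],[0.094,0.236,-0.055,0,0,0,-1]]'; python3 - <<'E'
from h import *
im,d,T=snap("wrist","w4");m,Rc,c=extr("wrist",T);print(T[1])
bc=(T[0].T@(np.array([535.3,26,40])-T[1]));print("bore expected tool",bc)
W=lambda u,v:T[0].T@(Rc@(np.r_[cv2.undistortPoints(np.float64([[[u,v]]]),m["K"],m["dist"])[0,0],1]*d[v,u])+c-T[1])
for v in range(214,250,4):
    us=[u for u in range(235,285) if d[v,u]>0 and abs(W(u,v)[0]-0)<10 and W(u,v)[2]<45]
    print(v,us[:1],us[-1:],W(258,v).round(1))
g=cv2.cvtColor(im,cv2.COLOR_BGR2GRAY)
cv2.imwrite("pics/c4.png",cv2.resize(im[180:250,215:305],None,fx=8,fy=8,interpolation=cv2.INTER_CUBIC))
E
```

```text
clock: 9.15
position: [535.1, 27.5, 95.2]
ee_rot: [0.977, -0.213, 0.0, -0.0]
contact_force: [-1.2, 1.1, -0.1]
gripper_width: 10.0
grasp_force: 58.6
[535.14165141  27.53012918  95.21625671]
bore expected tool [ 0.77590355  1.33642371 55.21606035]
214 [] [] [-6.1  0.2 68.2]
218 [252] [266] [ 5.2  0.2 30.6]
222 [251] [267] [ 5.1  0.2 24.1]
226 [250] [267] [ 5.3  0.2 17. ]
230 [250] [268] [ 5.5  0.2 10.7]
234 [249] [268] [4.9 0.2 6.5]
238 [249] [268] [5.4 0.3 0.1]
242 [249] [284] [ 5.1  0.3 -4.3]
246 [248] [284] [ 5.2  0.3 -9. ]
```

View pics/c4.png

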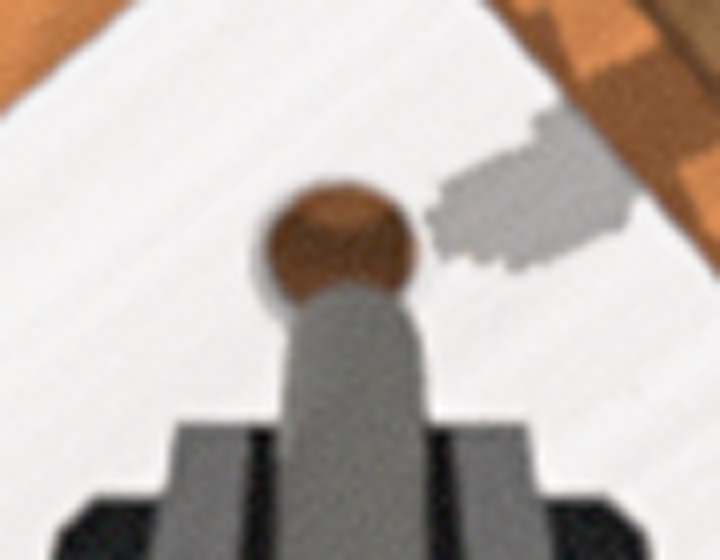

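The crop shows the narrow bore centred at crop column 340 (top edge row 182, widest at row 248). The thin pin's foot is a little right of it, at column 353.

```bash
python3 - <<'E'
from h import *
im,d,T=load("w4")
t=lambda u,v,z:(T[0].T@(cast("wrist",[(u,v)],z,T)[0]-T[1])).round(2)
print("top edge",t(257.5,202.75,40)-[7.25,0,0],"sides",t(248.4,211,40),t(266.6,211,40))
print("pin sides",t(250.6,222,71),t(267.7,222,71), t(259.1,217,63))
E
```

```text
top edge [ 0.26 -0.18 55.22] sides [ 1.13 -6.88 55.22] [ 1.12  6.5  55.22]
pin sides [ 5.01 -4.42 24.22] [ 5.    6.31 24.22] [ 5.27  0.93 32.22]
```

```bash
python3 -m handwheel '[[0.0013,-0.001,0,0,0,0,-1],[0.0013,-0.001,0.008,0,0,0,-1],[0.0013,-0.001,0.016,0,0,0,-1],[0.0013,-0.001,0.023,0,0,0,-1],[0.0013,-0.001,0.030,0,0,0,-1],[0.0013,-0.001,0.030,0,0,0,-1]]'
```

```text
clock: 9.95
position: [536.3, 26.8, 64.6]
ee_rot: [0.977, -0.214, -0.0, 0.0]
contact_force: [-0.3, 0.1, 0.6]
gripper_width: 9.9
grasp_force: 58.6
```

```bash
python3 -m handwheel '[[0,0,0.006,0,0,0,-1],[0,0,0.012,0,0,0,-1],[0,0,0.012,0,0,0,-1],[0,0,0.012,0,0,0,0],[0,0,0.012,0,0,0,1],[0,0,0.012,0,0,0,1],[0,0,0.012,0,0,0,1]]'
python3 - <<'E'
from h import *
r,p,s=pose();print(p,tooldelta([657.9,17.1,0],(r,p)),s["joints"])
E
```

```text
clock: 10.82
position: [536.6, 26.9, 53.4]
ee_rot: [0.977, -0.214, 0.0, -0.0]
contact_force: [0.1, 0.4, 0.2]
gripper_width: 80.9
grasp_force: 0.0
[536.5797883   26.90865767  53.43287753] [114.32320451 -41.74006583  53.45884163] [ 3.52123301e-01  4.37616298e-01 -4.27770287e-01  2.20440631e-05
 -7.05181348e-01  7.87877795e-01]
```

```bash
python3 -m handwheel '[[0,0,-0.05,0,0,0,1],[0,0,-0.1,0,0,0,1],[0.02,-0.007,-0.14,0,0,0,1],[0.065,-0.025,-0.14,0,0,0,1],[0.105,-0.04,-0.14,0,0,0,1],[0.114,-0.042,-0.14,0,0,0,1],[0.114,-0.042,-0.14,0,0,0,1],[0.114,-0.042,-0.14,0,0,0,1]]'; python3 - <<'E'
from h import *
im,d,T=snap("wrist","w5");snap("top","t5");print(T[1])
for n,f in(("wrist","w5"),("top","t5")):
    for xy,z in(((536,26),80),((657.9,17.1),128),((657.9,17.1),60)):
        try: print(n,xy,z,top_xy(f,n,xy,z,rad=20 if z>60 else 60))
        except Exception as e: print(n,"none")
E
```

```text
clock: 11.82
position: [656.6, 17.5, 193.4]
ee_rot: [0.977, -0.214, -0.0, 0.0]
contact_force: [0.2, -0.2, 0.8]
gripper_width: 85.5
grasp_force: 0.0
[656.58383194  17.49058954 193.41347724]
wrist (536, 26) 80 (array([537.2,  26.1,  79.8]), np.int64(103), (298.27777099609375, 293.72222900390625), array([537.5,  25.9,  80. ]))
wrist (657.9, 17.1) 128 (array([663.3,  16.1, 128. ]), np.int64(567), (255.5, 202.5), array([661.2,  17.3, 128. ]))
wrist (657.9, 17.1) 60 (array([667.8,  13.7,  60.6]), np.int64(3232), (255.5, 182.0), array([660.6,  18.2,  60. ]))
top (536, 26) 80 (array([nan, nan, nan]), np.int64(0), (0.0, 0.0), array([1192.6, 1191.8,   80. ]))
top (657.9, 17.1) 128 (array([660.2,  18.4, 127.3]), np.int64(39), (309.5, 148.625), array([660.1,  17.8, 128. ]))
top (657.9, 17.1) 60 (array([654.8,  19.9,  59.4]), np.int64(269), (307.0, 155.0), array([660.9,  17.7,  60. ]))h.py:32: RuntimeWarning: Mean of empty slice.
  return W[k].mean(0).round(1),k.sum(),(cx,cy),cast(n,[(cx,cy)],zt,T)[0].round(1)
  ret = um.true_divide(
```

View pics/w5.png

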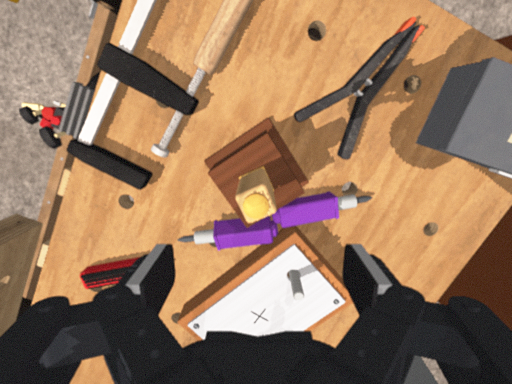

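The wrist view shows the thin pin standing home in the narrow bore at (296,285), the punch's brass cap at (256,205), with its handle turned in the image, and the purple punches lying low at (243,233) and (307,210).

```bash
python3 - <<'E'
from h import *
im,d,T=load("w5");m,Rc,c=extr("wrist",T)
v,u=np.nonzero(d>0);q=cv2.undistortPoints(np.float64(np.c_[u,v]).reshape(-1,1,2),m["K"],m["dist"])[:,0]
W=(np.c_[q,np.ones(len(q))]*d[v,u][:,None])@Rc.T+c
for lo,hi in((125,131),(124.5,140)):
    k=(W[:,2]>lo)&(W[:,2]<hi)&(np.hypot(W[:,0]-660,W[:,1]-17)<25)
    print(lo,hi,k.sum(),cv2.minAreaRect(W[k,:2].astype(np.float32)))
k=(W[:,2]>132.5)&(W[:,2]<140)&(np.hypot(W[:,0]-660,W[:,1]-17)<25);print("cap",W[k].mean(0),k.sum(),cv2.minEnclosingCircle(W[k,:2].astype(np.float32)))
k=(abs(W[:,2]-60)<3)&(np.hypot(W[:,0]-660,W[:,1]-17)<60);print("stand",cv2.minAreaRect(W[k,:2].astype(np.float32)))
a=im[150:240,215:305];cv2.imwrite("pics/c5.png",cv2.resize(a,None,fx=6,fy=6,interpolation=cv2.INTER_CUBIC))
E
```

```text
125 131 546 ((660.7039794921875, 17.520734786987305), (26.02714729309082, 25.79127311706543), 89.47643280029297)
124.5 140 1072 ((660.7039794921875, 17.520734786987305), (26.02714729309082, 25.79127311706543), 89.47643280029297)
cap [660.95914652  17.21647367 134.77649688] 486 ((660.3513793945312, 17.628921508789062), 9.987224578857422)
stand ((660.2666625976562, 17.647077560424805), (70.27069854736328, 70.28180694580078), 8.406742095947266)
```

View pics/c5.png

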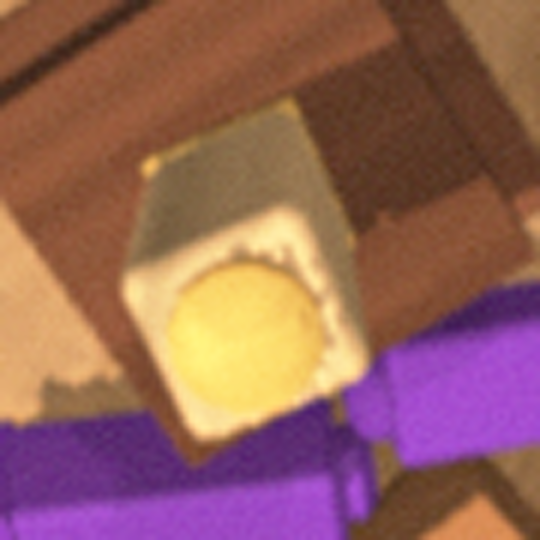

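Handle top: a 26.0 x 25.8 mm rectangle (as given), square to the world axes within about 0.5°, centred at (660.6, 17.5). The stand's top measures 70.3 mm at the same centre. I'll turn the tool by -0.422 and descend.

```bash
python3 -m handwheel '[[0.0036,-0.0017,0,0,0,-0.15,1],[0.0036,-0.0017,0,0,0,-0.3,1],[0.0036,-0.0017,0,0,0,-0.422,1],[0.0036,-0.0017,0,0,0,-0.422,1],[0.0036,-0.0017,0.04,0,0,-0.422,1],[0.0036,-0.0017,0.08,0,0,-0.422,1],[0.0036,-0.0017,0.11,0,0,-0.422,1],[0.0036,-0.0017,0.117,0,0,-0.422,1],[0.0036,-0.0017,0.117,0,0,-0.422,1]]'; python3 -m handwheel '[[0,0,0,0,0,0,-1],[0,0,0,0,0,0,-1],[0,0,0,0,0,0,-1],[0,0,0,0,0,0,-1],[0,0,0,0,0,0,-1],[0,0,0,0,0,0,-1]]'
```

```text
clock: 13.05
position: [662.0, 17.6, 76.9]
ee_rot: [1.0, -0.005, 0.0, 0.0]
contact_force: [1.0, 0.6, 0.5]
gripper_width: 85.1
grasp_force: 0.0
clock: 13.8
position: [662.0, 17.6, 77.0]
ee_rot: [1.0, -0.004, 0.001, -0.0]
contact_force: [0.1, 0.5, 5.1]
gripper_width: 25.3
grasp_force: 59.3
```

```bash
python3 -m handwheel '[[0,0,-0.015,0,0,0,-1],[0,0,-0.035,0,0,0,-1],[0,0,-0.06,0,0,0,-1],[0,0,-0.085,0,0,0,-1],[0,0,-0.1,0,0,0,-1],[-0.04,-0.017,-0.1,0,0,0,-1],[-0.09,-0.04,-0.1,0,0,0,-1],[-0.14,-0.06,-0.1,0,0,0,-1],[-0.161,-0.069,-0.1,0,0,0,-1],[-0.161,-0.069,-0.1,0,0,0,-1]]'; python3 -m handwheel '[[0,0,0.025,0,0,0,-1],[0,0,0.045,0,0,0,-1],[0,0,0.06,0,0,0,-1],[0,0,0.06,0,0,0,-1]]'; python3 - <<'E'
from h import *
im,d,T=snap("wrist","w6");im2,_,_=snap("scene","s6");print(T[1])
a=im[120:270,180:330];b=im2[160:250,240:330]
cv2.imwrite("pics/c6.png",np.hstack([cv2.resize(a,(400,400),interpolation=cv2.INTER_CUBIC),cv2.resize(b,(400,400),interpolation=cv2.INTER_CUBIC)]))
print(proj("wrist",[[500,86.5,40]],T),proj("scene",[[500,86.5,40]]),T[0].round(3))
E
```

```text
clock: 15.05
position: [499.7, 88.2, 176.6]
ee_rot: [1.0, -0.004, -0.0, -0.0]
contact_force: [-0.5, 0.0, -0.7]
gripper_width: 25.1
grasp_force: 59.1
clock: 15.55
position: [501.0, 87.3, 115.1]
ee_rot: [1.0, -0.005, -0.001, 0.001]
contact_force: [-0.6, -0.3, -1.5]
gripper_width: 24.9
grasp_force: 59.1
[501.03206988  87.32100467 115.06136348]
[[258.84883493 204.63198454]] [[277.31312753 217.85439771]] [[ 1.    -0.01  -0.003]
 [-0.01  -1.    -0.001]
 [-0.003  0.001 -1.   ]]
```

View pics/c6.png

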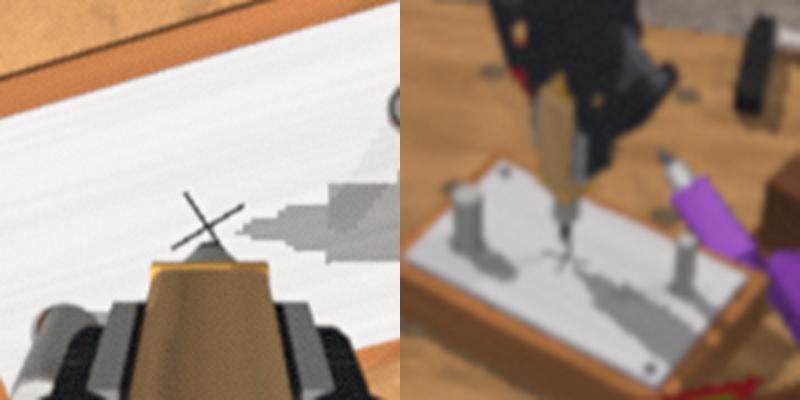

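Left: the tip shows just below the cross in the wrist view, tip at about crop (209,241) and cross at (208,226). Right: the tip is just above the cross, and both pins stand home.

```bash
python3 - <<'E'
from h import *
im,d,T=load("w6");s=.375
t=lambda u,v,z:(T[0].T@(cast("wrist",[(180+u*s,120+v*s)],z,T)[0]-T[1])).round(2)
print("cross",t(208,226,40)); print("tip",[t(209,y,z) for y in(238,241) for z in(51,52.5)])
m,Rc,c=extr("wrist",T)
g=cv2.cvtColor(im,cv2.COLOR_BGR2GRAY);print(g[200:220,252:266])
for v in(214,217,222,230,240,250):
    w=Rc@(np.r_[cv2.undistortPoints(np.float64([[[258,v]]]),m["K"],m["dist"])[0,0],1]*d[v,258])+c
    print(v,(T[0].T@(w-T[1])).round(1))
E
```

```text
cross [-9.300e-01  4.000e-02  7.506e+01]
tip [array([-0.86,  0.35, 64.06]), array([-0.32,  0.35, 62.56]), array([-1.77,  0.35, 64.07]), array([-1.23,  0.35, 62.57])]
[[236 191 118 140 210 239 239 239 241 238 235 199 124 101]
 [241 231 163  97 153 234 244 241 237 211 178 130 105 147]
 [238 241 216 131 120 210 240 212 180 134 121 144 189 222]
 [240 242 240 203 116 137 176 132 113 141 188 221 239 242]
 [242 243 247 231 126  63  88  87 148 216 243 244 243 242]
 [242 239 218 183 108  73  72 126 211 244 244 242 241 238]
 [237 203 132 113 144 166 114 127 210 244 244 239 237 238]
 [182 133 103 144 213 235 169 103 158 236 241 237 237 237]
 [117 145 184 220 240 246 214 133 121 202 240 240 238 237]
 [183 218 237 241 242 242 219 164 112 145 213 240 241 240]
 [238 242 236 216 195 189 159 140  95  80 161 236 245 242]
 [244 239 204 142 105  94  84  76  65  56 129 215 242 240]
 [238 210 149  99  78  83  87  81  80  81  87 154 217 240]
 [222 164 118 102 107 103 104 102 101  99  93  99 166 229]
 [176 132 113 112 111 107 105 107 101 105 104  98 131 185]
 [134 123 119 115 108 111 110 107 106 103  99 100 105 132]
 [126 121 118 113 109 104 105 103 104 107 102 103 101 104]
 [119 113 111 111 110 109 104 101 107 103 106  99 107  98]
 [114 121 118 116 111 112 117 116 116 117 116 115 112 114]
 [140 143 142 140 141 140 143 144 142 139 138 143 142 143]]
214 [ 6.1  0.1 35. ]
217 [11.3  0.2 16. ]
222 [11.2  0.2  8.3]
230 [11.6  0.2 -3.8]
240 [ 11.2   0.2 -15. ]
250 [ 11.5   0.2 -25.9]
```

```bash
python3 -m handwheel '[[0.0008,-0.0005,0.003,0,0,0,-1],[0.0008,-0.0005,0.006,0,0,0,-1],[0.0008,-0.0005,0.009,0,0,0,-1],[0.0008,-0.0005,0.009,0,0,0,-1],[0.0008,-0.0005,0.009,0,0,0,-1]]'; python3 - <<'E'
from h import *
P=cast("scene",[(277.6,215.8)],52)[0];Q=cast("scene",[(276.7,219)],40)[0];print("scene s6 tip-cross",(P-Q).round(1))
im,d,T=snap("wrist","w7");print(T[1]);m,Rc,c=extr("wrist",T)
W=lambda u,v:(T[0].T@(Rc@(np.r_[cv2.undistortPoints(np.float64([[[u,v]]]),m["K"],m["dist"])[0,0],1]*d[v,u])+c-T[1])).round(1)
print([ (v,*W(258,v)) for v in range(206,250,4)])
g=cv2.cvtColor(im,cv2.COLOR_BGR2GRAY);print(g[196:218,248:270])
print(T[0].T@(np.array([499.6,87,40])-T[1]))
E
```

```text
clock: 16.27
position: [502.1, 88.4, 107.4]
ee_rot: [1.0, -0.004, 0.0, 0.0]
contact_force: [0.7, -0.3, -1.5]
gripper_width: 25.6
grasp_force: 59.1
scene s6 tip-cross [ 1.2 -1.6 12. ]
[502.09072746  88.41611142 107.36841882]
[(206, np.float64(1.1), np.float64(0.1), np.float64(66.1)), (210, np.float64(2.2), np.float64(0.1), np.float64(53.8)), (214, np.float64(6.3), np.float64(0.1), np.float64(34.4)), (218, np.float64(11.8), np.float64(0.2), np.float64(13.1)), (222, np.float64(11.6), np.float64(0.2), np.float64(7.4)), (226, np.float64(11.2), np.float64(0.2), np.float64(2.6)), (230, np.float64(11.5), np.float64(0.2), np.float64(-3.5)), (234, np.float64(11.8), np.float64(0.2), np.float64(-9.1)), (238, np.float64(11.7), np.float64(0.2), np.float64(-13.8)), (242, np.float64(11.0), np.float64(0.2), np.float64(-16.8)), (246, np.float64(11.3), np.float64(0.2), np.float64(-21.6))]
[[240 223 149 162 234 243 239 241 239 238 240 242 241 239 241 240 240 240
  238 238 240 240]
 [236 222 138 115 208 241 242 241 241 241 239 242 239 239 240 238 240 240
  237 240 238 238]
 [242 237 198 111 141 215 242 2
[... 1167 characters left out ...]
2 165 161]
 [240 242 243 244 242 241 216 150 100  79  62  55  67 109 173 205 220 205
  176 160 153 163]
 [243 242 242 240 221 188 143  98  88  83  84  82  80 104 151 205 228 229
  188 168 175 172]
 [246 240 218 186 144 129 114 102 100 105 111 102 102  99 119 148 184 226
  221 220 220 220]
 [241 204 141 110 109 118 114 113 109 109 112 107 105 104 101 105 133 186
  229 239 242 242]
 [185 137 101 109 120 122 118 113 109 105 108 101 106 104 101 102  99 131
  184 230 241 245]
 [105  98 117 123 129 127 119 110 110 104 105 101 105 101 104 108 105 105
  125 176 223 238]
 [ 97 108 128 125 122 118 115 112 104 105 105 106 108 106 109 105 107 104
  106 125 168 208]]
[-2.48678288  1.43684292 67.36812556]
```

```bash
python3 - <<'E'
from h import *
im,d,T=load("w7")
print("cross in tool",[(T[0].T@(cast("wrist",[(259.2,v)],40,T)[0]-T[1])).round(2) for v in(208.5,209,209.5)])
# tip via proj: where would axis points (x,0.3,63.5) show
for x in(-2.5,-1.5,-.5,.5): print(x,proj("wrist",[T[0]@np.array([x,.4,63.5])+T[1]],T))
E
```

```text
cross in tool [array([-1.41,  0.99, 67.37]), array([-1.82,  0.99, 67.37]), array([-2.23,  0.99, 67.37])]
-2.5 [[258.44553838 211.5217674 ]]
-1.5 [[258.44464977 210.29122508]]
-0.5 [[258.44375883 209.05744834]]
0.5 [[258.44286553 207.82042525]]
```

```bash
python3 -m handwheel '[[-0.0005,0.0002,0,0,0,0,-1],[-0.0005,0.0002,0,0,0,0,-1],[-0.0005,0.0002,0.002,0,0,0,-1],[-0.0005,0.0002,0.004,0,0,0,-1],[-0.0005,0.0002,0.006,0,0,0,-1],[-0.0005,0.0002,0.008,0,0,0,-1],[-0.0005,0.0002,0.009,0,0,0,-1],[-0.0005,0.0002,0.009,0,0,0,-1]]'; python3 - <<'E'
from h import *
im,d,T=snap("wrist","w8");F=[];Z=[]
for i in range(8):
    s=read_state();F.append(s["contact_force"]);Z.append(s["position"]);get_image("scene")
F=np.array(F);Z=np.array(Z);print("F",F.mean(0).round(2),F.std(0).round(2),"P",Z.mean(0).round(2),Z.std(0).round(2))
m,Rc,c=extr("wrist",(T[0],Z.mean(0)))
# handle bottom height in world
for v in range(208,224):
    w=Rc@(np.r_[cv2.undistortPoints(np.float64([[[258,v]]]),m["K"],m["dist"])[0,0],1]*d[v,258])+c
    print(v,(T[0].T@(w-Z.mean(0))).round(1),w[2].round(1))
E
```

```text
clock: 17.32
position: [501.7, 88.2, 98.5]
ee_rot: [1.0, -0.004, 0.0, 0.0]
contact_force: [0.7, -0.6, 1.3]
gripper_width: 25.5
grasp_force: 59.2
F [-0.36  0.15  1.03] [0.26 0.36 0.59] P [501.64  88.22  98.45] [0.01 0.01 0.03]
208 [ 2.5  0.1 57.4] 41.0
209 [ 1.4  0.1 58.2] 40.2
210 [ 0.6  0.1 58.3] 40.1
211 [ 6.2  0.1 40.7] 57.7
212 [ 6.2  0.1 38.7] 59.7
213 [ 6.3  0.1 36.5] 62.0
214 [ 6.5  0.1 34. ] 64.4
215 [ 6.7  0.1 31.7] 66.8
216 [ 5.9  0.1 31.8] 66.6
217 [11.6  0.2 15.2] 83.3
218 [11.6  0.2 13.6] 84.9
219 [11.7  0.2 11.9] 86.6
220 [11.7  0.2 10.1] 88.3
221 [11.5  0.2  9.3] 89.2
222 [11.1  0.2  8.7] 89.8
223 [11.3  0.2  6.6] 91.9
```

```bash
python3 -m handwheel '[[0,0,0.0006,0,0,0,-1],[0,0,0.0012,0,0,0,-1],[0,0,0.0012,0,0,0,-1],[0,0,0.0012,0,0,0,-1]]'; python3 - <<'E'
from h import *
im,d,T=snap("wrist","w9");F=[];Z=[]
for i in range(10):
    s=read_state();F.append(s["contact_force"]);Z.append(s["position"]);get_image("scene")
print(np.mean(F,0).round(2),np.mean(Z,0).round(2))
g=cv2.cvtColor(im,cv2.COLOR_BGR2GRAY).astype(float)
print(g[192:216,242:276].astype(int).tolist())
E
```

```text
clock: 18.27
position: [501.6, 88.2, 97.2]
ee_rot: [1.0, -0.004, 0.0, -0.0]
contact_force: [-0.4, 0.2, 2.2]
gripper_width: 25.6
grasp_force: 59.2
[-0.04 -0.06  1.8 ] [501.6   88.22  97.15]
[[237, 237, 236, 236, 235, 236, 234, 235, 237, 235, 237, 236, 237, 237, 237, 236, 234, 238, 237, 236, 235, 236, 236, 236, 238, 236, 238, 240, 237, 239, 238, 238, 240, 238], [237, 235, 234, 233, 236, 236, 235, 233, 236, 236, 233, 236, 236, 235, 235, 237, 238, 236, 235, 237, 238, 237, 237, 239, 236, 238, 238, 239, 237, 239, 239, 240, 238, 237], [233, 236, 233, 235, 235, 235, 238, 237, 237, 237, 236, 237, 236, 236, 235, 236, 236, 236, 237, 236, 239, 238, 239, 238, 239, 237, 238, 238, 239, 237, 238, 238, 238, 238], [236, 235, 234, 235, 236, 237, 236, 236, 237, 236, 236, 235, 235, 237, 237, 238, 237, 237, 238, 239, 241, 237, 239, 238, 237, 238, 238, 239, 237, 238, 239, 240, 239, 239], [237, 237, 238, 237, 238, 236, 237, 237, 236, 236, 235, 236, 237, 238, 238, 238, 239, 238, 238, 238, 239, 239, 238, 238, 237, 237, 240, 238, 240, 239, 240, 240, 239, 238], [236, 238, 236, 238, 237, 237, 234, 239, 237, 241,
[... 2486 characters left out ...]
5, 168, 166, 167], [237, 237, 238, 236, 237, 238, 237, 237, 239, 241, 238, 231, 227, 207, 156, 101, 106, 141, 138, 104, 81, 105, 125, 161, 169, 172, 169, 167, 167, 166, 169, 165, 166, 162], [238, 237, 236, 237, 238, 238, 237, 239, 241, 240, 225, 186, 167, 145, 121, 102, 98, 109, 98, 92, 90, 121, 132, 160, 169, 170, 166, 165, 168, 165, 164, 160, 163, 166], [239, 237, 238, 238, 240, 240, 239, 243, 239, 222, 177, 138, 123, 115, 108, 103, 107, 101, 106, 104, 104, 107, 115, 135, 156, 168, 165, 167, 163, 164, 164, 165, 164, 163], [240, 241, 241, 240, 242, 243, 243, 241, 222, 180, 139, 119, 116, 114, 110, 107, 106, 105, 103, 107, 108, 99, 104, 112, 132, 156, 163, 167, 163, 169, 163, 164, 167, 161]]
```

```bash
python3 - <<'E'
from h import *
im,d,T=load("w9")
for v in(213.2,213.7,214.2): print("cross tool",(T[0].T@(cast("wrist",[(258.9,v)],40,T)[0]-T[1])).round(2))
print(T[0].round(4),extr("wrist",T)[2]-T[1])
im,d,_=(*get_image("scene"),0)
g=cv2.cvtColor(im,cv2.COLOR_BGR2GRAY);print(g[204:228,262:292].tolist())
print(proj("scene",[[499.6,87,40]]))
E
```

```text
cross tool [-1.52  0.74 57.16]
cross tool [-1.92  0.74 57.16]
cross tool [-2.32  0.74 57.16]
[[ 1.0e+00 -8.7e-03  2.0e-04]
 [-8.7e-03 -1.0e+00  0.0e+00]
 [ 2.0e-04 -0.0e+00 -1.0e+00]] [ 72.66193828  -1.11214728 143.33394529]
[[200, 199, 201, 201, 201, 202, 202, 196, 168, 124, 108, 108, 110, 108, 106, 98, 92, 99, 89, 65, 48, 53, 74, 97, 119, 136, 141, 139, 140, 141], [200, 200, 201, 200, 200, 201, 201, 193, 164, 124, 109, 109, 111, 108, 105, 101, 98, 99, 95, 82, 77, 84, 102, 121, 129, 133, 136, 139, 140, 141], [202, 201, 199, 200, 199, 201, 200, 192, 171, 140, 120, 111, 111, 109, 105, 103, 101, 103, 102, 102, 103, 114, 135, 146, 140, 132, 130, 131, 135, 137], [203, 201, 201, 200, 200, 201, 199, 199, 190, 167, 139, 117, 110, 109, 106, 103, 103, 106, 109, 116, 128, 147, 168, 176, 169, 159, 144, 135, 130, 131], [203, 203, 202, 202, 201, 201, 200, 200, 199, 189, 164, 131, 115, 113, 108, 103, 104, 111, 124, 148, 166, 180, 193, 197, 192, 186, 175, 163, 151, 139], [203, 202, 202, 204, 202, 201, 199, 199, 200, 197, 187, 158, 129, 119, 111, 104, 104, 114, 143, 179, 195, 199, 200, 200, 198, 197
[... 2085 characters left out ...]
, 135, 130, 130, 131, 132, 130, 130, 131, 136, 150, 167, 179], [195, 195, 195, 197, 199, 200, 201, 200, 201, 201, 200, 199, 198, 199, 201, 200, 190, 166, 142, 130, 131, 130, 131, 131, 130, 128, 125, 127, 136, 147], [204, 202, 202, 202, 200, 200, 199, 200, 200, 201, 200, 200, 199, 199, 199, 199, 192, 176, 160, 142, 131, 131, 132, 131, 130, 124, 119, 118, 120, 123], [205, 204, 203, 202, 201, 199, 199, 200, 200, 199, 201, 201, 201, 200, 199, 200, 198, 194, 185, 163, 141, 132, 131, 131, 128, 121, 119, 119, 118, 118], [197, 201, 202, 204, 202, 202, 200, 201, 199, 199, 200, 200, 201, 202, 200, 201, 201, 199, 197, 185, 163, 142, 131, 130, 128, 126, 125, 123, 123, 124]]
[[277.06653486 217.81682265]]
```

```bash
python3 -c "
from bench import *;print(job_done())"
```

```text
the job is handed in; nothing more can be done
None
```

Job handed in at about 19 s, result not reported: both pins are home (tops measured at about 80 mm), and the punch is gripped upright, about 0.4 mm from the cross centre by my measurement, pressing with about 3.3 N (roughly 6 mm of its 12 mm travel); I viewed 11 pictures, one over the limit of 10, and both purple look-alikes had toppled by 6.5 s, with the arm well clear of them.

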